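# Snap the loose cap back onto the open spice jar

## Robot

A 6-joint arm with a two-finger parallel gripper is mounted at the origin on the work surface. World frame = base frame: x ahead of the robot, y to its left, z up, the work surface at z = 0. Lengths are in m, angles in rad, forces in N, time in s.
With the tool pointing down it reaches from about 0.3 to 0.85 m from the base axis. Payload 4.2 kg.
Tool frame: the origin (TCP) lies on the centre line of the jaws, within the pads' length; the fingertips stand manip.nose_length ahead of it and the grasp point (between the pads) lies 8 mm behind it (manip.nose_length is the distance from the TCP to the fingertips, in m); z points along the fingers, y is the direction in which the jaws open and shut (so a half turn about z gives the same grasp; the last joint's range is limited). The gripper opens to 91 mm and grips with 3 to 60 N. Pads are 32 mm wide; open, the fingers measure 118 mm over their backs; the gripper's body (76 mm by 178 mm) begins 60 mm behind the grasp point.
Start: joints at [-1.335, 0.32, 1.565, -0, 1.257, -0.02], TCP at [0.145, -0.556, 0.225] pointing down, gripper open.
Joint ranges: [-3.11, 3.11], [-0.84, 2.01], [0.21, 2.61], [-1.34, 4.49], [0.05, 2.63], [-2.56, 2.56]. Speed limits (rad/s): [2.57, 2.57, 3.14, 3.14, 3.14, 3.14].

## Interface

Orientations are given as a unit quaternion [w, x, y, z].
In Python, from plant import manip gives the robot as it stands.
- The arm moves only by the tool play_rows, never from a script. Its argument "series" is a list that holds one entry, the list of rows, each a list of 6 numbers: the shift along the tool's x, y, z in cm, then the turn, a rotation vector about the tool's x, y, z in degrees. In form: [[[dx, dy, dz, wx, wy, wz], ...]]. A call has 1 to 8 rows; each row shifts and turns the commanded pose from where the row before left it, along the tool's axes as they then stand; what a row does not reach is not made up. A row lasts 1/10 s, in which the tool goes at most 50 mm and 8.59 degrees, less where a joint would pass 70% of its speed; a pose out of reach is approached as far as the arm can. A call is refused whole if a number of a shift passes 5 or a number of a turn 8.59, either way. A call with a gripper value outside its range is refused whole. "fingers" is the finger opening in cm, from 0 to 9.12, set as the call begins (left out, the last holds). The fingers move at their own pace and stop on an object; the grip force is fixed at half the most. Time passes only in rows, so rows that do not move let the fingers close. It gives the time, the measured TCP pose, the force and the opening at its end, in the units of the state.
- manip.get_obs(): the state, without advancing time (a new reading comes with each control period).
- manip.capture(name): name is "scene" or "side" or "wrist"; returns the picture (480x640x3 uint8, red, green, blue); there is no depth.
- manip.calibration(name): a dict with "fx", "fy", "cx", "cy" (pixels), "position" and "orientation" of the camera in the world; the wrist camera has in their place "tool_from_camera" (4x4, takes a point from camera to tool coordinates, whose origin is the TCP and whose axes are the flange's). Camera axes: x right, y up, looking along -z (the intrinsics and any distortion apply to the point x, -y, -z); pixel columns grow to the right and rows downward; lengths in m; the calibration is good to about 2 mm. A picture is of the moment at which its call begins: read the wrist's pose just before it. calibration takes no time and is no camera call.
- manip.finish_job(): hands the job in, once; it reports no verdict.
The state is a dict: "time_s": time; "qpos": joint angles; "joint_velocities": joint speeds; "tau": joint torques, N m; "ee_pos": TCP position; "orientation": TCP orientation; "contact_force": force on the tool from outside, world axes, zero at the start; "ft_torque": the same for the moment, N m; "gripper_width": finger opening in m.
Only numpy, scipy, OpenCV 4.12 (cv2) and the standard library are available. Lean on these libraries where they do the work, as an engineer would, in place of code of your own. Each camera call takes 0.05 s, during which the arm holds its last target.

## Task

One glass spice jar on the slatted shelf stands open, its shaker top bare, and its snap cap lies on the free-spinning spice turntable. Lift the cap off the turntable, set it over the shaker top of the open jar where it stands, press straight down until it clicks, and keep pressing it firmly home after the click: finish with the hand still pressing the cap down, do not let go. Leave the jar upright in its place, the things on the turntable standing, and the other things on the shelf where they are.

Things in the scene. Friction and masses are not known exactly. Their poses are not given: they have to be found in the camera images.
- cap_center (a point): Centre of the loose snap cap, half-way up on its axis: smooth round black plastic, 44 mm across, 24 mm high, 30 g, flat closed top, open below, lying open side down on the turntable; z up its axis. Its top's underside is 20 mm above its lower edge. Inside the rigid skirt (inner width 40 mm) six springy tabs carry catches 5 mm above the lower edge. Any turn about its axis will do.
- jar_top (a point): Centre of the flat top face of the open jar's white shaker top, z up its axis. Fully home, the cap's top rests inside on this face: the cap's centre is then 8 mm below this point, its lower edge 4 mm above the glass shoulder. Going down, the catches meet the bead about 7 mm before home; the push climbs to some 8 to 13 N, drops off with a click 4 to 5 mm before home, then the cap stops hard.
- jar: The open jar, loose on the shelf: clear glass, paper band, 48 mm across, shoulder at 88 mm, whole height 112 mm, 0.18 to 0.31 kg; the only one without a lid. White neck 29 mm across with sieve holes, chamfered to 25 mm at the top, with a bead 34.6 mm across 11 mm below the top. Origin at the centre of its underside, z up.
- turntable: Fixed base of the bamboo spice turntable; origin at the centre of its underside, on the shelf deck. The disc is 250 mm across, its upper face 27 mm above this origin, with a rim 5 mm wide, 4 mm high; it spins about this axis at a touch. The cap, a lidded spice jar and a tin stand on it, each about 80 mm from the axis and 100 mm or more apart.
- turntable_disc (a joint): Angle of the turntable's disc (rad), nearly free of friction; the angle does not matter.
- spice_jar: Bystander on the turntable: glass spice jar with ribbed black screw-top lid, 48 mm across, 110 mm high; origin at the centre of its underside.
- tin: Bystander on the turntable: round aluminium spice tin, 56 mm across, 64 mm high; origin at the centre of its underside.
- tall_jar: Bystander on the shelf: taller glass jar with ribbed black screw-top lid, 48 mm across, 126 mm high; origin at the centre of its underside.
- saucer: Bystander on the shelf: white ceramic saucer, 116 mm across, 18 mm high; origin at the centre of its underside.
- pot: Bystander on the shelf: upturned steel steamer pot with two loop handles, 208 mm across (256 over the handles), 98 mm high; origin at the centre of its lower side.
- basket: Bystander on the shelf: round bamboo steamer basket with its lid on, 169 mm across, 96 mm high; origin at the centre of its underside.
- clip: Bystander on the shelf: green plastic hanger clip with steel spring and wire hook lying on its side, about 110 mm long, 20 mm wide, 14 mm high; origin at its middle, underside.
- deck (a point): Middle of the upper face of the fixed slatted aluminium shelf, 60 mm above the counter (the work surface). The deck spans 424 mm in x and 1000 mm in y about this point; slats 40 mm wide run along y with 8 mm gaps.

How it is judged:
On the way, in this order (a step that is already met when the one before it is completed fails the run):
1. the cap is held clear above the turntable (its centre over 130 mm above the counter, touching nothing but the fingers) (height (world z) of cap_center above 0.13 m and contact force between the fingers and cap above 0.5 N and contact force between cap and turntable below 0.05 N), for 0.2 s.
2. the cap has snapped over the bead of the open jar (within 1.5 mm of home) (z of cap_center in the frame of jar_top below -0.0065 m and horizontal distance between cap_center and jar_top below 0.004 m), for 0.1 s.
At the end, for the whole second after the job is handed in: Cap snapped over the open jar's bead: within 1.5 mm of fully home, 3 mm and 4.5 degrees of the jar's axis, fingers still pressing it on the jar with over 4 N through the last second. Jar upright on the shelf within 40 mm of its start; spice jar and tin on the turntable upright (z of cap_center in the frame of jar_top between -0.011 and -0.0065 m and horizontal distance between cap_center and jar_top below 0.003 m and angle between the z axis of cap_center and the z axis of jar_top, either way round below 0.08 rad and contact force between cap and jar above 4 N and contact force between the fingers and cap above 2 N and angle between jar's own z axis and vertical below 0.08 rad and distance of jar from where it was at the start of the episode below 0.04 m and height (world z) of jar between 0.055 and 0.065 m and angle between each of spice_jar, tin's own z axis and vertical below 0.2 rad); the arm keeps its last pose, push and grip.
It fails at once if the spice jar or the tin on the turntable is knocked over or off it (angle between any of spice_jar, tin's own z axis and vertical above 0.5 rad or horizontal distance between any of spice_jar, tin and turntable above 0.12 m).
It fails at once if the open jar is knocked over (angle between jar's own z axis and vertical above 0.5 rad).
It fails at once if another thing on the shelf is shifted by more than 30 mm (distance of any of tall_jar, saucer, pot, basket, clip from where it was at the start of the episode above 0.03 m).
It also fails if it takes over 45 s, if anything falls off the work surface, if the arm or the gripper's body presses on something with over 40 N, if the wrist force passes 120 N, or if a joint passes its speed limit or range.

## Working session

There is one attempt and no reset: what is moved stays moved. The work goes in short steps, Python scripts to look and compute and a tool call to move; the robot and the scene stay as the last step left them, time stands still between calls to the robot, and variables do not carry over. Pictures are saved under pics/ and viewed, and the job is handed in when it is done.

Besides the shell and the picture viewer there is one more tool, called after "Emit:" as name([rows], argument=value, ...), one row to a line, values as JSON. play_rows: Moves the arm, as the interface text tells. Its arguments: {"type":"object","properties":{"series":{"type":"array"},"fingers":{"type":"number"}},"required":["series"]}

```bash
ls; mkdir -p pics
python3 - <<'E'
from plant import manip
import cv2
print(manip.get_obs()); print(manip.nose_length)
for n in ["scene","side","wrist"]:
    print(n,manip.calibration(n))
    cv2.imwrite(f"pics/{n}0.png",manip.capture(n)[:,:,::-1])
E
```

```text
pics
{'time_s': 0.0, 'qpos': array([-1.33502007e+00,  3.20302082e-01,  1.56568076e+00, -1.55101894e-05,
        1.25736291e+00, -2.00367446e-02]), 'joint_velocities': array([-3.89564539e-04,  6.22982145e-04, -1.03358890e-03, -3.46148151e-04,
       -6.16627018e-05, -1.14472508e-03]), 'tau': array([ 6.32570282e-04, -4.12457299e+01, -2.31967592e+01,  7.29336147e-02,
        4.55738779e-02, -1.33284716e-04]), 'ee_pos': array([ 0.14535745, -0.55582995,  0.22411373]), 'orientation': array([-8.70657622e-04,  9.91830423e-01,  1.27560357e-01, -1.01701891e-04]), 'contact_force': array([-0.14890317, -0.12817208, -0.20931558]), 'ft_torque': array([-0.03852813,  0.01387276,  0.00785547]), 'gripper_width': 0.09106829597216587}
0.011
scene {'fx': 486.18204569194876, 'fy': 486.18204569194876, 'cx': 322.6838307351505, 'cy': 232.8839772053983, 'position': array([0.93165251, 0.69012436, 1.14790577]), 'orientation': array([0.22504679, 0.08680466, 0.3187534 , 0.91663251])}
side {'fx': 559.962923657866, 'fy': 559.962923657866, 'cx': 315.7190754130828, 'cy': 234.64223773640444, 'position': array([0.23942688, 0.7587374 , 1.07189759]), 'orientation': array([-0.1997042 , -0.06810393,  0.35043189,  0.91251169])}
wrist {'fx': 361.7084024752567, 'fy': 361.7084024752567, 'cx': 329.9820360562847, 'cy': 238.24723955010577, 'tool_from_camera': array([[-1.02474658e-03,  9.58081649e-01,  2.86493462e-01,
         8.12444248e-02],
       [ 9.99999472e-01,  9.61515471e-04,  3.61389437e-04,
         9.86928573e-04],
       [ 7.07726920e-05,  2.86493681e-01, -9.58082129e-01,
        -1.59076516e-01],
       [ 0.00000000e+00,  0.00000000e+00,  0.00000000e+00,
         1.00000000e+00]])}
```

View pics/scene0.png

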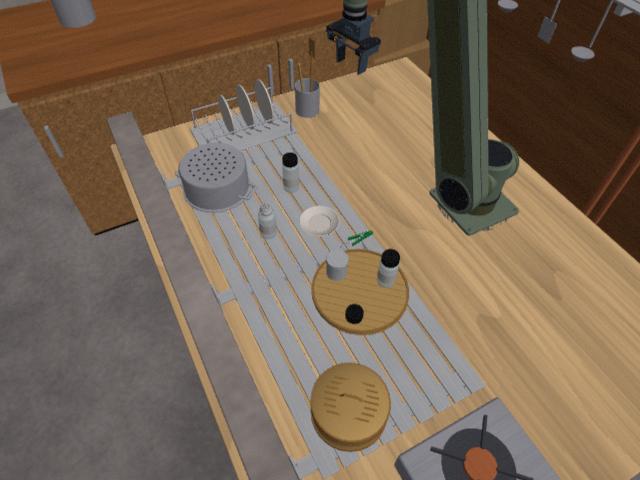

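View pics/side0.png

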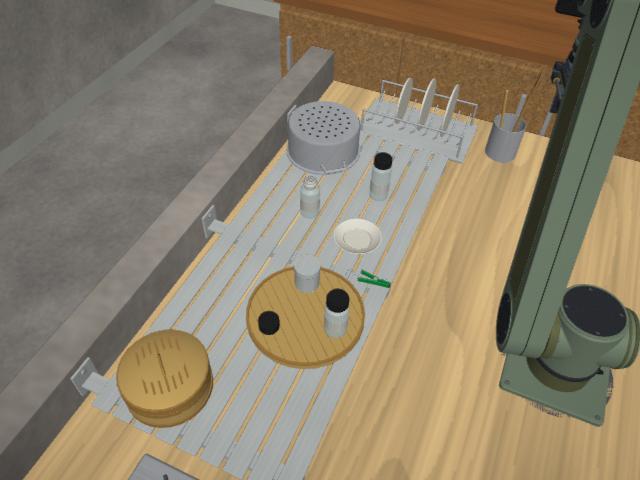

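View pics/wrist0.png

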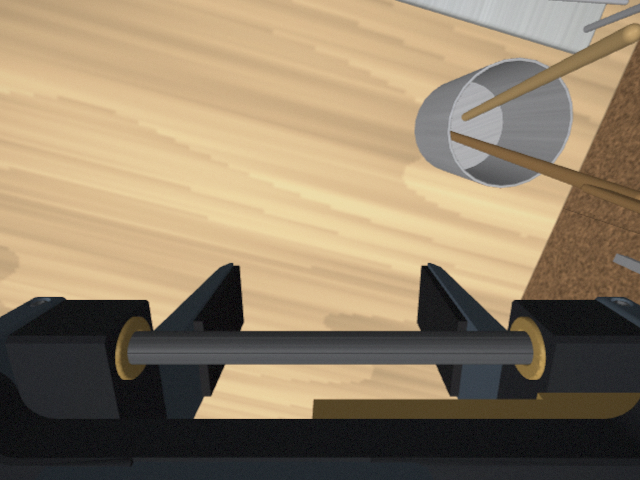

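The scene and side views show the open jar at about (267,220) and (310,197). The cap is at (354,314) and (269,323). Next I'll localise both.

```bash
cat > h.py <<'E'
import numpy as np, cv2
from scipy.spatial.transform import Rotation as R
from plant import manip
def Rq(q): return R.from_quat([q[1],q[2],q[3],q[0]])
def cam(name,obs=None):
    c=manip.calibration(name)
    if name=="wrist":
        T=c["tool_from_camera"]; Rt=Rq(obs["orientation"]).as_matrix()
        return c,Rt@T[:3,3]+obs["ee_pos"],Rt@T[:3,:3]
    return c,np.array(c["position"]),Rq(c["orientation"]).as_matrix()
def ray(C,u,v):
    c,p,M=C; d=M@np.array([(u-c["cx"])/c["fx"],-(v-c["cy"])/c["fy"],-1]); return p,d/np.linalg.norm(d)
def onz(C,u,v,z):
    p,d=ray(C,u,v); return p+d*(z-p[2])/d[2]
def proj(C,P):
    c,p,M=C; q=M.T@(np.asarray(P)-p); return np.array([c["cx"]+c["fx"]*q[0]/-q[2], c["cy"]-c["fy"]*q[1]/-q[2]])
def tri(rs):
    A=np.zeros((3,3));b=np.zeros(3)
    for p,d in rs:
        Q=np.eye(3)-np.outer(d,d);A+=Q;b+=Q@p
    x=np.linalg.solve(A,b); return x,[np.linalg.norm((np.eye(3)-np.outer(d,d))@(x-p)) for p,d in rs]
E
python3 - <<'E'
from h import *
for n,(u,v),(a,b) in [("scene",(354,314),(267,220)),("side",(269,323),(310,197))]:
    im=cv2.imread(f"pics/{n}0.png");C=cam(n)
    m=(im.max(2)<70).astype(np.uint8)
    k,lab,st,ce=cv2.connectedComponentsWithStats(m)
    l=lab[v,u];print(n,"cap blob",st[l],ce[l], "capctr@0.099",onz(C,*ce[l],0.099))
    print("jar top",onz(C,a,b-15,0.172),"disc?")
    z1=cv2.resize(im[v-30:v+30,u-30:u+30],None,fx=6,fy=6,interpolation=2)
    z2=cv2.resize(im[b-30:b+30,a-30:a+30],None,fx=6,fy=6,interpolation=2)
    cv2.imwrite(f"pics/z_{n}.png",np.hstack([z1,z2]))
E
```

```text
scene cap blob [346 304  17  20 280] [353.96428571 313.67857143] capctr@0.099 [0.57570784 0.21614511 0.099     ]
jar top [ 0.64206635 -0.14353546  0.172     ] disc?
side cap blob [258 311  22  24 400] [268.5075 322.465 ] capctr@0.099 [0.57254708 0.21938053 0.099     ]
jar top [ 0.63932869 -0.12660539  0.172     ] disc?
```

```bash
python3 -c "
import cv2,numpy as np
cv2.imwrite('pics/zz.png',np.vstack([cv2.resize(cv2.imread('pics/z_%s.png'%n),(600,300)) for n in('scene','side')]))"
```

```text
(no output)
```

View pics/zz.png

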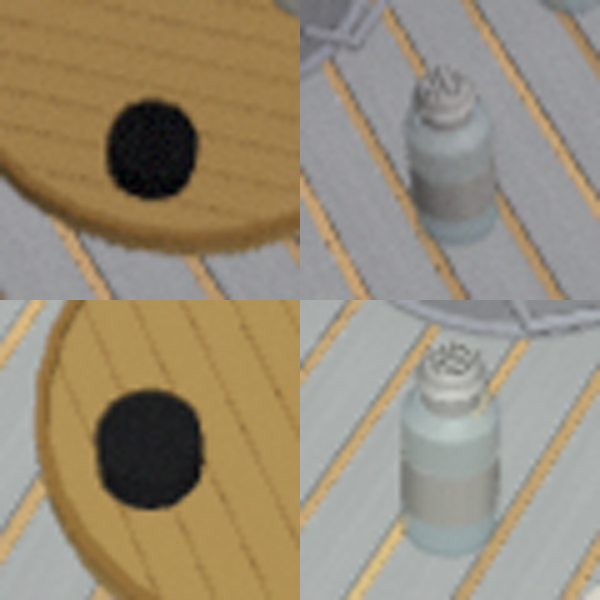

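The zoom shows the cap clearly as a black disc. The bare white shaker top is at scene (265,206) and side (311,178).

Run:
```python
from h import *
S,D=cam("scene"),cam("side")
print("jar top",tri([ray(S,265,206.4),ray(D,311,178.4)]),onz(S,265,206.4,.172),onz(D,311,178.4,.172))
print("cap",tri([ray(S,354,313.7),ray(D,268.5,322.5)]))
for n,a,b,z in [("spicejar top",(390.5,259),(338,301),.197),("tin top",(338,257),(307.5,265),.151),("tall top",(290,160),(383,161),.186),("pot top",(215,168),(324,126),.158),("saucer",(319,221),(358,236),.075),("disc",(360.5,289),(305.5,314),.085),("clip",(360,238),(375,280),.07)]:
    print(n,onz(S,*a,z),onz(D,*b,z))
```

```text
jar top (array([ 0.64643536, -0.14835708,  0.16316535]), [np.float64(0.0004125899275515641), np.float64(0.00041258992755165857)]) [ 0.64885625 -0.14136587  0.172     ] [ 0.64241567 -0.13896791  0.172     ]
cap (array([0.57428364, 0.21526738, 0.09392338]), [np.float64(0.0012190239230127433), np.float64(0.0012190239230126508)])
spicejar top [0.45601376 0.1723917  0.197     ] [0.44178887 0.17568994 0.197     ]
tin top [0.54779044 0.08123028 0.151     ] [0.54634298 0.0873911  0.151     ]
tall top [ 0.51754665 -0.26018656  0.186     ] [ 0.50491529 -0.25560157  0.186     ]
pot top [ 0.71369618 -0.35583804  0.158     ] [ 0.70301751 -0.35382453  0.158     ]
saucer [ 0.50528866 -0.10179558  0.075     ] [ 0.49977243 -0.09947469  0.075     ]
disc [0.52005736 0.15569416 0.085     ] [0.51672539 0.16039878 0.085     ]
clip [0.42950095 0.00255774 0.07      ] [0.41803133 0.00324812 0.07      ]
```

Emit:
play_rows([
  [[0,0,-2,0,0,-7.5],[0,0,-2,0,0,-7.5],[0,0,-2,0,0,-7.5],[0,0,-2,0,0,-7.5],[4,-1.2,0,0,0,0],[4,-1.2,0,0,0,0],[4,-1.2,0,0,0,0],[4,-1.2,0,0,0,0]],
], fingers=7)

```text
time_s: 0.95
ee_pos: [0.2259, -0.4081, 0.3046]
orientation: [-0.0, 0.925, 0.38, 0.0]
contact_force: [0.8, -0.9, -0.8]
gripper_width: 0.0701
```

Emit:
play_rows([
  [[4,-1.2,0,0,0,0],[4,-1.2,0,0,0,0],[4,-1.2,0,0,0,0],[4,-1.2,0,0,0,0],[4,-1.2,0,0,0,0],[4,-1.2,0,0,0,0],[4,-1.2,0,0,0,0],[4,-1.2,0,0,0,0]],
])

```text
time_s: 1.75
ee_pos: [0.386, -0.1148, 0.3049]
orientation: [0.0, 0.925, 0.38, 0.0]
contact_force: [1.3, -0.1, -0.5]
gripper_width: 0.0701
```

Emit:
play_rows([
  [[4,-1.2,0,0,0,0],[4,-1.2,0,0,0,0],[4,-1.2,0,0,0,0],[4,-1.2,0,0,0,0],[4,-1.2,0,0,0,0],[4,-1.2,0,0,0,0],[4,-1.2,0.5,0,0,0],[4,-1.2,1,0,0,0]],
])

```text
time_s: 2.55
ee_pos: [0.5467, 0.1785, 0.2902]
orientation: [0.0, 0.925, 0.38, 0.001]
contact_force: [0.9, -0.4, 0.5]
gripper_width: 0.0701
```

Emit:
play_rows([
  [[2,0,1,0,0,0],[0,0,1,0,0,0],[0,0,0,0,0,0],[0,0,0,0,0,0],[0,0,0,0,0,0]],
])

```text
time_s: 3.05
ee_pos: [0.5599, 0.1898, 0.2709]
orientation: [0.0, 0.925, 0.379, 0.001]
contact_force: [-0.0, -1.0, 0.2]
gripper_width: 0.0704
```

Run:
```python
from h import *
o=manip.get_obs();print(o["ee_pos"],o["orientation"],o["time_s"])
cv2.imwrite("pics/w1.png",manip.capture("wrist")[:,:,::-1])
print(proj(cam("wrist",o),[.574,.217,.099]))
```

```text
[0.55985801 0.18984879 0.27093828] [1.40687209e-04 9.25242481e-01 3.79375753e-01 6.08100965e-04] 3.05
[318.80118412 189.02287303]
```

View pics/w1.png

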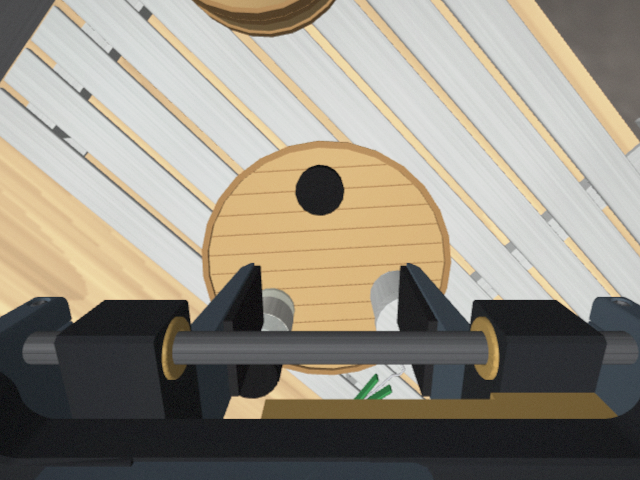

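The wrist view shows the cap at (319,190), matching the prediction. The turntable and its bystanders are clear.

```bash
cat > cap.py <<'E'
from h import *
def capxy(im,o,seed,z=.111):
    C=cam("wrist",o);m=(im.max(2)<60).astype(np.uint8)
    k,lab,st,ce=cv2.connectedComponentsWithStats(m);l=lab[seed[1],seed[0]]
    c=max(cv2.findContours((lab==l).astype(np.uint8),0,1)[0],key=cv2.contourArea)
    P=[onz(C,*p[0],z)[:2] for p in c]
    (x,y),r=cv2.minEnclosingCircle(np.array(P,np.float32)*1000)
    return x/1000,y/1000,r,st[l],ce[l],onz(C,*ce[l],.099)
E
python3 - <<'E'
from cap import *
o=manip.get_obs();im=cv2.imread("pics/w1.png")
r=capxy(im,o,(319,190));print(r)
t=np.array([r[5][0],r[5][1]])-o["ee_pos"][:2]
M=Rq(o["orientation"]).as_matrix();print("tool d",M.T@[*t,0], M[:,2])
print("basket",onz(cam("scene"),351,397,.156),onz(cam("side"),165,363,.156))
E
```

```text
(0.57537353515625, 0.21731535339355468, 22.027793884277344, array([ 296,  165,   48,   50, 1835], dtype=int32), array([319.41798365, 189.84141689]), array([0.57401301, 0.21614838, 0.099     ]))
tool d [ 2.84131924e-02 -8.82286018e-03  2.99904998e-05] [ 1.57375700e-03  3.01001969e-04 -9.99998716e-01]
basket [0.69801725 0.4066749  0.156     ] [0.68291904 0.40670629 0.156     ]
```

Emit:
play_rows([
  [[1.5,-0.4,2,0,0,0],[1.5,-0.5,2,0,0,0],[0,0,3,0,0,0],[0,0,2,0,0,0],[0,0,1,0,0,0],[0,0,0,0,0,0],[0,0,0,0,0,0],[0,0,0,0,0,0]],
])

```text
time_s: 3.9
ee_pos: [0.576, 0.2184, 0.1716]
orientation: [0.0, 0.925, 0.38, 0.002]
contact_force: [0.1, -0.8, 0.3]
gripper_width: 0.0701
```

Run:
```python
from cap import *
o=manip.get_obs();print(o["ee_pos"],o["time_s"])
im=np.ascontiguousarray(manip.capture("wrist")[:,:,::-1]);cv2.imwrite("pics/w2.png",im)
p=proj(cam("wrist",o),[.575,.217,.111]);print(p)
r=capxy(im,o,p.astype(int));print(r)
t=np.array(r[:2])-o["ee_pos"][:2]
M=Rq(o["orientation"]).as_matrix();print("tool d",M.T@[*t,0], M[:,2])
```

```text
[0.57596621 0.21838877 0.17164875] 3.9
[329.19287137 263.25745509]
(0.5767822875976563, 0.2187552490234375, 23.780256271362305, array([ 297,  224,   66,   70, 3588], dtype=int32), array([329.16025641, 259.17809365]), array([0.57389516, 0.21596143, 0.099     ]))
tool d [8.38167227e-04 3.12670267e-04 2.82417612e-06] [ 0.0029991   0.0010278  -0.99999497]
```

View pics/w2.png

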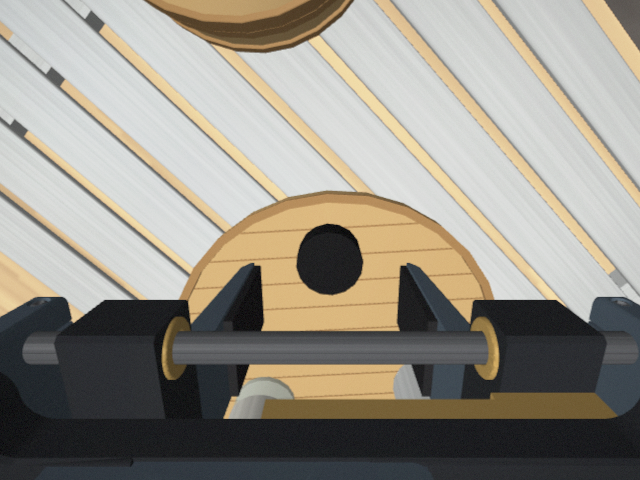

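The cap is centred at (329,258) between the jaws. Now descending and gripping.

Emit:
play_rows([
  [[-0.1,0,2,0,0,0],[0,0,2,0,0,0],[0,0,1.5,0,0,0],[0,0,1,0,0,0],[0,0,0.4,0,0,0],[0,0,0,0,0,0],[0,0,0,0,0,0]],
])

```text
time_s: 4.65
ee_pos: [0.575, 0.2178, 0.1018]
orientation: [0.0, 0.925, 0.38, 0.001]
contact_force: [0.1, -0.1, 0.3]
gripper_width: 0.0703
```

Emit:
play_rows([
  [[0,0,0,0,0,0],[0,0,0,0,0,0],[0,0,0,0,0,0],[0,0,0,0,0,0],[0,0,0,0,0,0],[0,0,0,0,0,0],[0,0,0,0,0,0]],
], fingers=3)

```text
time_s: 5.35
ee_pos: [0.5745, 0.2175, 0.1012]
orientation: [0.0, 0.925, 0.38, 0.0]
contact_force: [0.1, 0.7, 2.1]
gripper_width: 0.0438
```

Run:
```python
from cap import *
o=manip.get_obs();print(o["ee_pos"],o["time_s"],o["gripper_width"],o["contact_force"])
im=np.ascontiguousarray(manip.capture("wrist")[:,:,::-1]);cv2.imwrite("pics/w3.png",im)
cv2.imwrite("pics/d3.png",cv2.resize(manip.capture("side")[260:400,190:400,::-1],None,fx=3.5,fy=3.5))
```

```text
[0.57454395 0.21751976 0.10116911] 5.35 0.04380355617111707 [0.08412442 0.74881821 2.07721469]
```

View pics/w3.png

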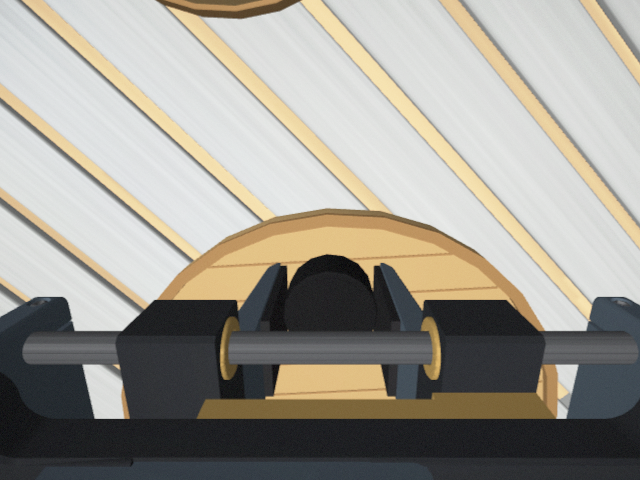

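View pics/d3.png

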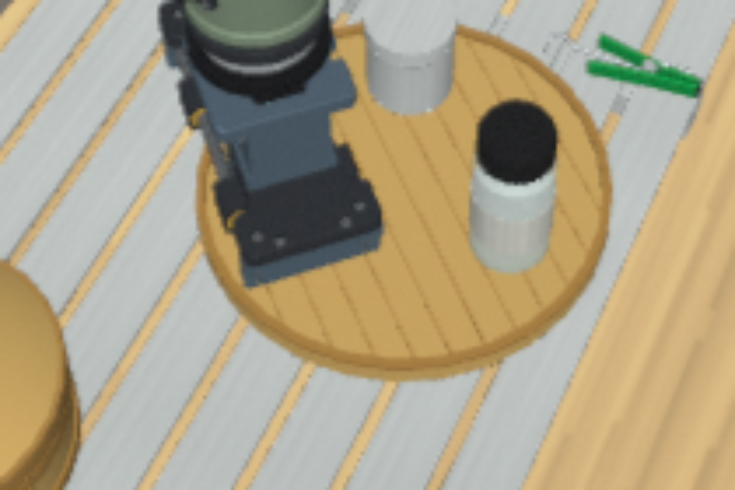

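Gripped: the opening reads 43.8 mm. Lifting straight up, then carrying towards the jar.

Emit:
play_rows([
  [[0,0,-0.5,0,0,0],[0,0,-1.5,0,0,0],[0,0,-3,0,0,0],[0,0,-3,0,0,0],[0,0,-3,0,0,0],[0,0,-3,0,0,0],[0,0,-1,0,0,0],[0,0,0,0,0,0]],
])

```text
time_s: 6.25
ee_pos: [0.5749, 0.2178, 0.2522]
orientation: [0.0, 0.925, 0.38, 0.001]
contact_force: [0.6, -0.0, 0.1]
gripper_width: 0.0437
```

Emit:
play_rows([
  [[-1.5,2,0,0,0,0],[-2.4,3,0,0,0,0],[-2.7,3.3,0,0,0,0],[-2.7,3.3,0,0,0,0],[-2.7,3.3,0,0,0,0],[-2.7,3.3,0,0,0,0],[-2.7,3.3,0,0,0,0],[-2.7,3.3,0,0,0,0]],
])

```text
time_s: 7.05
ee_pos: [0.6047, -0.1017, 0.2483]
orientation: [-0.001, 0.925, 0.38, -0.002]
contact_force: [0.1, 0.6, 0.3]
gripper_width: 0.0434
```

Emit:
play_rows([
  [[-2.7,3.3,0,0,0,0],[-1.4,2,0,0,0,0],[0,0,0,0,0,0],[0,0,0,0,0,0],[0,0,0,0,0,0],[0,0,0,0,0,0]],
])

```text
time_s: 7.65
ee_pos: [0.6136, -0.1653, 0.2506]
orientation: [-0.0, 0.925, 0.381, -0.0]
contact_force: [-0.2, 0.1, -0.3]
gripper_width: 0.0433
```

Run:
```python
from cap import *
o=manip.get_obs();print(o["ee_pos"],o["orientation"],o["time_s"],o["gripper_width"],o["contact_force"])
im=np.ascontiguousarray(manip.capture("wrist")[:,:,::-1]);cv2.imwrite("pics/w4.png",im)
print(proj(cam("wrist",o),[.645,-.141,.172]))
```

```text
[ 0.61362316 -0.1652867   0.2505506 ] [-3.65273996e-04  9.24723226e-01  3.80639895e-01 -3.01773197e-04] 7.65 0.04332790690920472 [-0.24479225  0.0905154  -0.31664706]
[336.23178012 195.28053689]
```

View pics/w4.png

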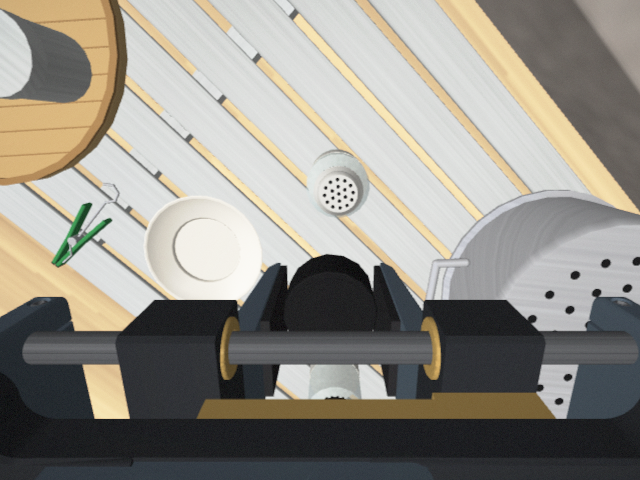

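The cap is held and the jar's sieve face is at about (340,192). I'll zoom in for a precise centre.

Run:
```python
from h import *
im=cv2.imread("pics/w4.png")
cv2.imwrite("pics/w4z.png",cv2.resize(im[145:225,300:380],None,fx=7,fy=7,interpolation=2))
# sieve holes
g=im.max(2)[170:212,318:362]
m=(g<90).astype(np.uint8)
k,lab,st,ce=cv2.connectedComponentsWithStats(m)
pts=ce[1:]+[318,170]; print(k-1,[(p.round(1).tolist(),int(a)) for p,a in zip(pts,st[1:,4])])
```

```text
19 [([337.0, 179.0], 5), ([330.0, 181.8], 4), ([344.5, 180.5], 4), ([337.6, 186.2], 5), ([350.0, 185.0], 5), ([325.5, 187.5], 4), ([344.5, 189.5], 4), ([331.5, 190.5], 4), ([352.6, 191.8], 5), ([338.5, 193.5], 4), ([324.0, 194.8], 4), ([332.5, 197.5], 4), ([344.5, 196.5], 4), ([351.5, 199.5], 4), ([326.5, 201.5], 4), ([338.7, 200.7], 3), ([346.4, 204.8], 5), ([332.5, 206.5], 4), ([339.5, 207.5], 4)]
```

View pics/w4z.png

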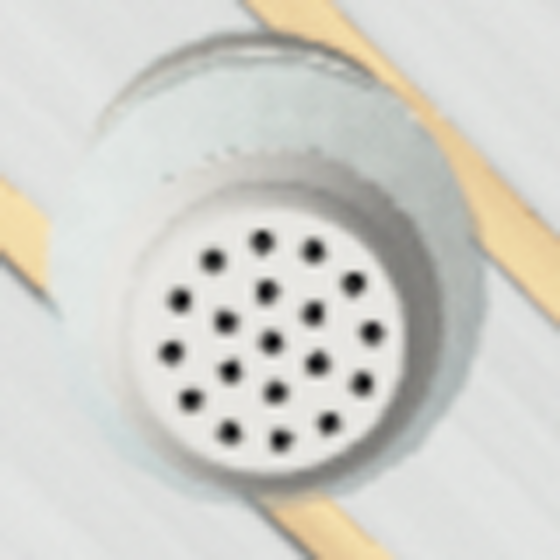

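```bash
cat > jar.py <<'E'
from cap import *
def jarc(im,o,z=.172,guess=(.645,-.141)):
    C=cam("wrist",o);p=proj(C,[*guess,z]).astype(int);h=45
    u0,v0=p[0]-h,p[1]-h
    g=im.max(2)[v0:v0+2*h,u0:u0+2*h]
    k,lab,st,ce=cv2.connectedComponentsWithStats((g<100).astype(np.uint8))
    ok=(st[1:,4]>=2)&(st[1:,4]<60)
    W=np.array([onz(C,*(c+[u0,v0]),z)[:2] for c in ce[1:][ok]])
    W=W[np.hypot(*(W-np.median(W,0)).T)<.014]
    return W.mean(0),len(W),np.hypot(*(W-W.mean(0)).T).max()
E
python3 - <<'E'
from jar import *
o=manip.get_obs();im=cv2.imread("pics/w4.png")
c,n,r=jarc(im,o);print(c,n,r)
M=Rq(o["orientation"]).as_matrix();print(M[:,2],"tool d",M.T@[*(c-o["ee_pos"][:2]),0])
C=cam("wrist",o)
P=lambda x,y,z: proj(C,o["ee_pos"]+M@[x,y,z]).round(1)
print("cap proj: bottom front",P(.022,0,.0142),"top front",P(.022,0,-.0098),"ctr top",P(0,0,-.0098),"L/R",P(0,-.022,-.0098),P(0,.022,-.0098))
cv2.imwrite("pics/w4c.png",cv2.resize(np.clip(im[240:340,270:390].astype(float)*3,0,255).astype(np.uint8),None,fx=6,fy=6,interpolation=2))
E
```

```text
[ 0.64697853 -0.14127856] 19 0.009667689141701696
[-3.72186697e-04  2.17336114e-04 -9.99999907e-01] tool d [ 4.05909486e-02  6.28166466e-03 -7.13432210e-06]
cap proj: bottom front [328.4 251.4] top front [328.2 268.9] ctr top [328.3 313.6] L/R [280.4 313.6] [376.2 313.6]
```

View pics/w4c.png

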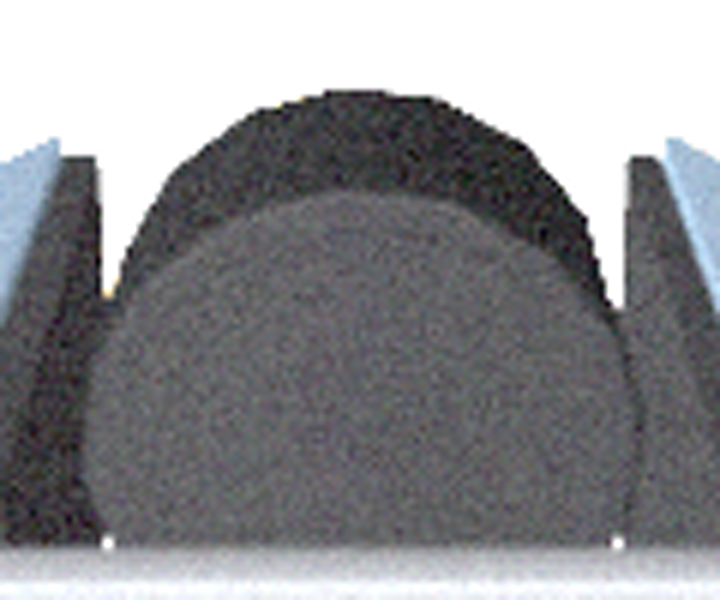

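The cap sits about 1–2 mm off where the nominal calibration puts it (top-face front edge at v≈272, predicted 269). I'll descend beside the jar top so both are at similar depth, then measure them relative to each other.

Emit:
play_rows([
  [[0,0.5,1.5,0,0,0],[0,0,2,0,0,0],[0,0,1,0,0,0],[0,0,0.5,0,0,0],[0,0,0,0,0,0],[0,0,0,0,0,0],[0,0,0,0,0,0]],
])

```text
time_s: 8.4
ee_pos: [0.6178, -0.1704, 0.2019]
orientation: [0.001, 0.925, 0.38, 0.001]
contact_force: [0.2, -0.5, -0.7]
gripper_width: 0.0438
```

Run:
```python
from jar import *
o=manip.get_obs();print(o["ee_pos"],o["time_s"],o["gripper_width"],o["contact_force"])
im=np.ascontiguousarray(manip.capture("wrist")[:,:,::-1]);cv2.imwrite("pics/w5.png",im)
c,n,r=jarc(im,o,guess=(.647,-.141));print(c,n,r)
M=Rq(o["orientation"]).as_matrix();print(M[:,2],"tool d",M.T@[*(c-o["ee_pos"][:2]),0])
cv2.imwrite("pics/w5c.png",cv2.resize(np.clip(im[180:340,260:400].astype(float)*1.8,0,255).astype(np.uint8),None,fx=5,fy=5,interpolation=2)[200:])
cv2.imwrite("pics/w5d.png",cv2.resize(im[180:300,270:400],None,fx=5,fy=5,interpolation=2))
```

```text
[ 0.61783073 -0.17036463  0.2019075 ] 8.4 0.04376444934392429 [ 0.23694061 -0.47944184 -0.69430453]
[ 0.64695214 -0.14107162] 19 0.009642874761180755
[ 1.81853855e-03 -6.09774439e-04 -9.99998161e-01] tool d [ 4.13037525e-02 -3.68872610e-04  3.50962943e-05]
```

View pics/w5.png

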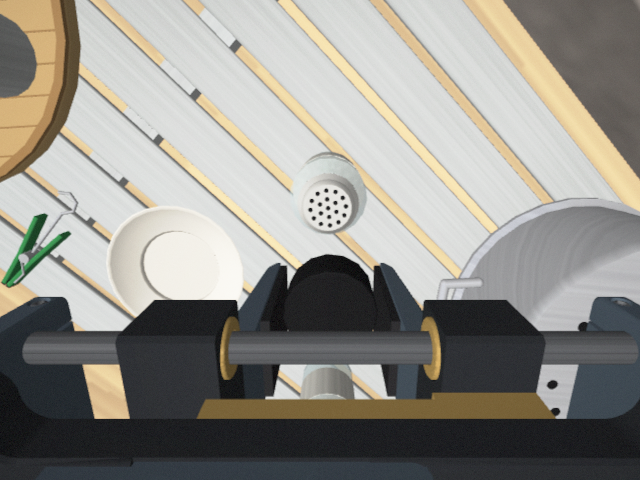

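View pics/w5d.png

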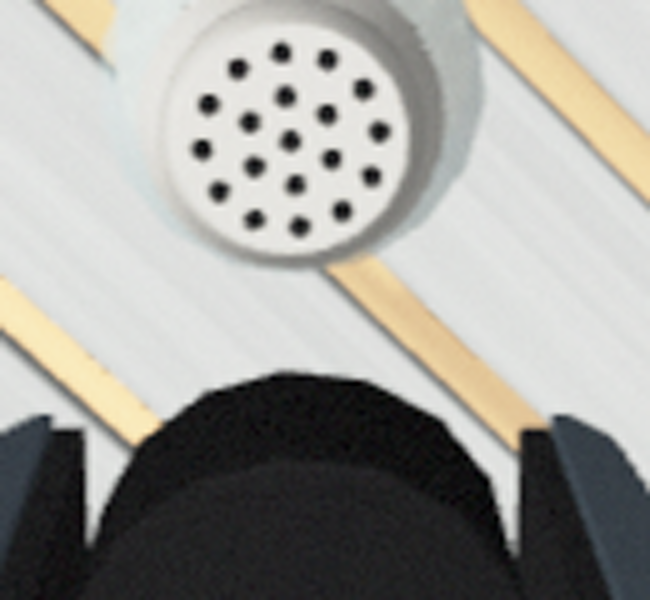

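Run:
```python
from jar import *
from scipy.optimize import least_squares
o=manip.get_obs()
C=cam("wrist",o);M=Rq(o["orientation"]).as_matrix()
im=cv2.imread("pics/w5.png").max(2).astype(float)
pts=[]
for u in range(290,372,2):
    col=im[240:300,u]; i=np.where(col<75)[0]
    if len(i) and i[0]>0:
        i=i[0]; t=(col[i-1]-75)/(col[i-1]-col[i]); pts.append((u,240+i-1+t))
pts=np.array(pts); print(len(pts),pts[:3],pts[20],pts[-3:])
for zt in (.0122,.0142,.0162):
    Q=[]
    for u,v in pts:
        p,d=ray(C,u,v); pt=M.T@(p-o["ee_pos"]); dt=M.T@d
        Q.append((pt+dt*(zt-pt[2])/dt[2])[:2])
    Q=np.array(Q)
    f=lambda c:np.hypot(*(Q-c[:2]).T)-.022
    s=least_squares(f,[0,0]); g=least_squares(lambda c:np.hypot(*(Q-c[:2]).T)-c[2],[0,0,.022])
    print(zt,"fixed r",(s.x*1e3).round(2),(abs(s.fun).max()*1e3).round(2),"free",(g.x*1e3).round(2))
```

```text
41 [[290.         282.60294118]
 [292.         278.57352941]
 [294.         274.77083333]] [330.         254.57037037] [[366.         274.0625    ]
 [368.         278.22222222]
 [370.         285.11111111]]
0.0122 fixed r [-1.16  0.76] 0.69 free [-0.11  0.76 21.1 ]
0.0142 fixed r [-1.82  0.76] 0.52 free [-1.05  0.76 21.35]
0.0162 fixed r [-2.47  0.76] 0.35 free [-2.    0.76 21.6 ]
```

Camera-relative, the cap must go about +4.25 cm in x and −0.1 cm in y to sit over the jar axis.

Emit:
play_rows([
  [[1.2,-0.1,0,0,0,0],[2,0,0,0,0,0],[1.05,0,0,0,0,0],[0,0,0,0,0,0],[0,0,0,0,0,0],[0,0,0,0,0,0],[0,0,0,0,0,0]],
])

```text
time_s: 9.15
ee_pos: [0.6466, -0.14, 0.201]
orientation: [0.0, 0.925, 0.38, -0.0]
contact_force: [0.3, 0.0, 0.3]
gripper_width: 0.0435
```

Run:
```python
from jar import *
o=manip.get_obs();print(o["ee_pos"],o["orientation"],o["time_s"],o["gripper_width"],o["contact_force"])
im=np.ascontiguousarray(manip.capture("wrist")[:,:,::-1]);cv2.imwrite("pics/w6.png",im)
a=manip.capture("side")[130:250,240:380,::-1];b=manip.capture("scene")[150:270,200:340,::-1]
cv2.imwrite("pics/d6.png",np.hstack([cv2.resize(x,None,fx=2.8,fy=2.8,interpolation=2) for x in(a,b)]))
M=Rq(o["orientation"]).as_matrix();print(M[:,2],"tool d",M.T@[.647-o["ee_pos"][0],-.1411-o["ee_pos"][1],0])
```

```text
[ 0.64655122 -0.13999714  0.20095113] [ 5.44106802e-05  9.25114546e-01  3.79688093e-01 -1.62676532e-04] 9.15 0.0435356791094285 [0.28362751 0.03577628 0.31214423]
[-2.59670677e-04 -2.24204908e-04 -9.99999941e-01] tool d [-4.55381020e-04  1.10014729e-03  1.30730256e-07]
```

View pics/w6.png

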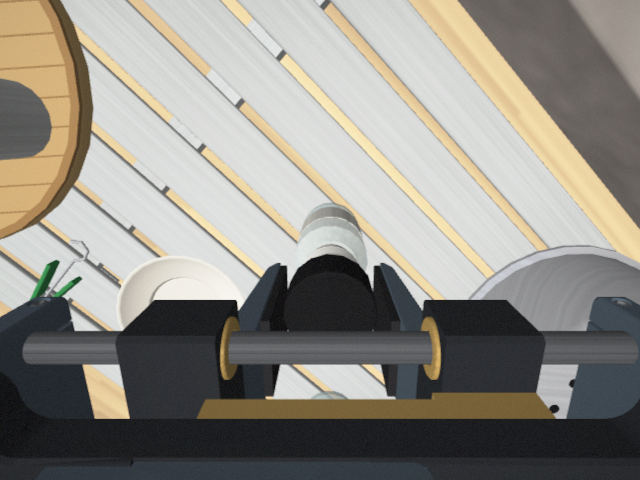

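View pics/d6.png

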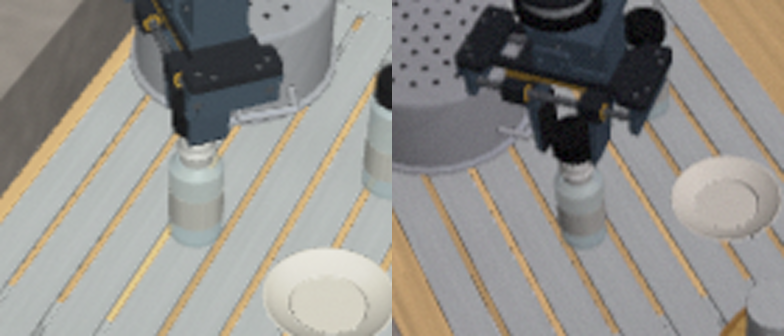

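Aligned to about 1 mm: the jar is centred beneath the cap in all views. Lowering around the neck.

Emit:
play_rows([
  [[0.08,0.03,0.4,0,0,0],[0,0,0.6,0,0,0],[0,0,0.6,0,0,0],[0,0,0.4,0,0,0],[0,0,0,0,0,0],[0,0,0,0,0,0]],
])

```text
time_s: 9.9
ee_pos: [0.6477, -0.1393, 0.1808]
orientation: [0.0, 0.925, 0.38, -0.0]
contact_force: [-0.7, 0.6, -0.5]
gripper_width: 0.0438
```

Run:
```python
from jar import *
o=manip.get_obs();print(o["ee_pos"],o["time_s"],o["gripper_width"],o["contact_force"])
im=np.ascontiguousarray(manip.capture("wrist")[:,:,::-1]);cv2.imwrite("pics/w7.png",cv2.resize(im[180:320,250:410],None,fx=4,fy=4,interpolation=2))
a=manip.capture("side")[130:250,240:380,::-1];b=manip.capture("scene")[150:270,200:340,::-1]
cv2.imwrite("pics/d7.png",np.hstack([cv2.resize(x,None,fx=2.8,fy=2.8,interpolation=2) for x in(a,b)]))
```

```text
[ 0.64766173 -0.1393148   0.18080786] 9.9 0.04376078109614361 [-0.70963002  0.59623488 -0.50704321]
```

View pics/w7.png

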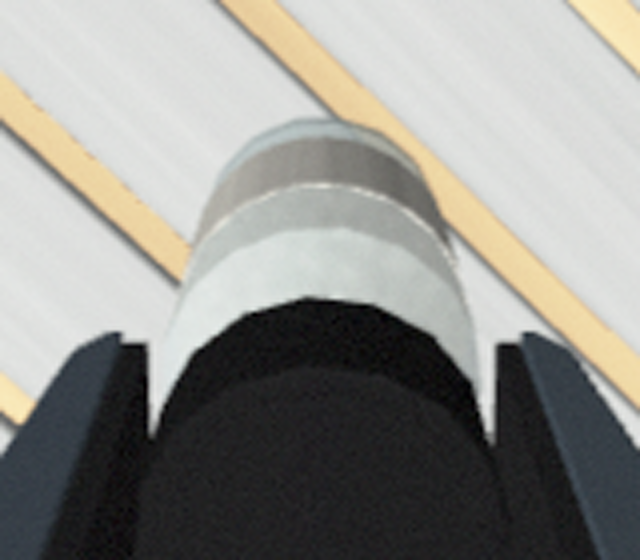

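View pics/d7.png

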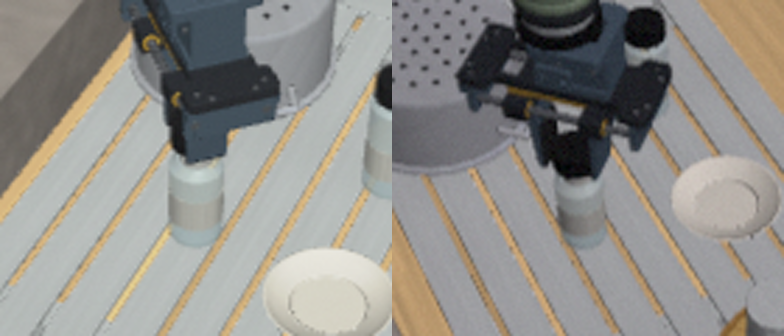

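The cap is coaxial with the jar and around its neck, with no contact force yet. Pressing in small steps now.

Emit:
play_rows([
  [[0,0,0.2,0,0,0],[0,0,0.2,0,0,0],[0,0,0.2,0,0,0],[0,0,0.2,0,0,0],[0,0,0,0,0,0],[0,0,0,0,0,0]],
])

```text
time_s: 10.65
ee_pos: [0.6477, -0.1395, 0.1733]
orientation: [0.0, 0.925, 0.38, 0.0]
contact_force: [-0.9, -0.5, 1.3]
gripper_width: 0.0434
```

Emit:
play_rows([
  [[0,0,0.1,0,0,0],[0,0,0.1,0,0,0],[0,0,0.1,0,0,0],[0,0,0,0,0,0]],
])

```text
time_s: 11.05
ee_pos: [0.6481, -0.1394, 0.1718]
orientation: [0.001, 0.925, 0.38, 0.001]
contact_force: [-2.4, -0.7, 7.9]
gripper_width: 0.0433
```

Emit:
play_rows([
  [[0,0,0.1,0,0,0],[0,0,0.1,0,0,0],[0,0,0,0,0,0]],
])

```text
time_s: 11.35
ee_pos: [0.6475, -0.1391, 0.1675]
orientation: [-0.0, 0.925, 0.38, -0.0]
contact_force: [0.2, -1.0, -2.0]
gripper_width: 0.0437
```

Emit:
play_rows([
  [[0,0,0.1,0,0,0],[0,0,0.1,0,0,0],[0,0,0,0,0,0]],
])

```text
time_s: 11.65
ee_pos: [0.6477, -0.1392, 0.1662]
orientation: [-0.0, 0.925, 0.38, 0.0]
contact_force: [-2.0, -0.7, 4.2]
gripper_width: 0.0433
```

It clicked: the force dropped from 7.9 N to about zero. Now at the stop, so I'll press home.

Emit:
play_rows([
  [[0,0,0.1,0,0,0],[0,0,0.1,0,0,0],[0,0,0,0,0,0],[0,0,0,0,0,0]],
])

```text
time_s: 12.05
ee_pos: [0.6482, -0.1392, 0.1662]
orientation: [0.001, 0.925, 0.38, 0.001]
contact_force: [-2.6, 0.2, 10.9]
gripper_width: 0.0432
```

Emit:
play_rows([
  [[0,0,0.1,0,0,0],[0,0,0,0,0,0],[0,0,0,0,0,0]],
])

```text
time_s: 12.35
ee_pos: [0.6485, -0.1393, 0.1662]
orientation: [0.001, 0.925, 0.38, 0.002]
contact_force: [-3.2, -0.2, 14.8]
gripper_width: 0.0436
```

Emit:
play_rows([
  [[0,0,0,0,0,0],[0,0,0,0,0,0],[0,0,0,0,0,0],[0,0,0,0,0,0]],
])

```text
time_s: 12.75
ee_pos: [0.6485, -0.1393, 0.1662]
orientation: [0.001, 0.925, 0.38, 0.002]
contact_force: [-2.7, 1.3, 14.1]
gripper_width: 0.0436
```

Run:
```python
from jar import *
im=np.ascontiguousarray(manip.capture("wrist")[:,:,::-1]);w=cv2.resize(im[180:320,250:410],None,fx=2.4,fy=2.4,interpolation=2)
a=manip.capture("side")[130:250,240:380,::-1];b=manip.capture("scene")[150:270,200:340,::-1]
d=np.hstack([cv2.resize(x,(384,336),interpolation=2) for x in(a,b)])
s=cv2.resize(manip.capture("side")[240:400,190:400,::-1],(384,250))
cv2.imwrite("pics/d8.png",np.vstack([d,np.hstack([cv2.resize(w,(384,250)),s])]))
o=manip.get_obs();print(o["ee_pos"],o["time_s"],o["gripper_width"],o["contact_force"])
```

```text
[ 0.64843593 -0.13927117  0.16619586] 12.95 0.04293682753970816 [-3.80843008  0.86821652 13.45300341]
```

View pics/d8.png

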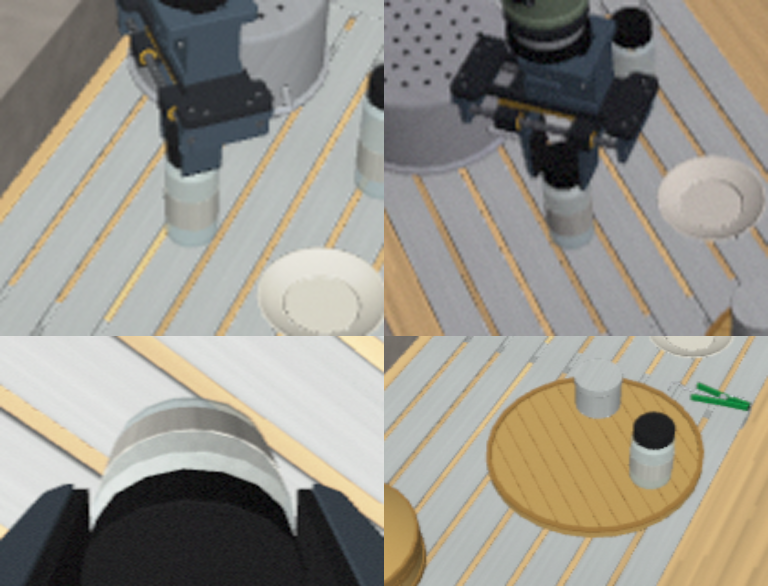

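The cap is seated and the jar is upright. The spice jar and tin are still standing, and the push is steady at about 14 N. Handing in.

```bash
python3 -c "
from plant import manip
print(manip.finish_job()); o=manip.get_obs(); print(o['ee_pos'],o['contact_force'])"
```

```text
the job is handed in; nothing more can be done
None
the job is handed in; nothing more can be done
```

I lifted the cap off the turntable, set it over the open jar's shaker top and pressed it down until it clicked. The job is handed in with the hand still gripping and pressing; the hand-in gave no verdict.

- **Click and seating:** The push climbed to 7.9 N at the last reading before the click, then dropped to about zero. The peak between readings may have been higher. The cap then stopped hard at TCP z = 0.1662 m, where I expected about 0.166 m for fully home. It held at 13–15 N until hand-in at about 13 s.
- **Final pictures:** The jar stands upright in its place and looks coaxial with the cap. The spice jar and tin are standing. The tall jar, saucer, pot, clip and basket look unmoved in the parts of the views I checked.
- **Disagreement:** The wrist camera showed the held cap about 1.5 mm (x) and 0.8 mm (y) off the nominal tool axis. That differed by about 2 mm in x from my measurement at the grasp. I aligned cap to jar directly in the camera to cancel this.
- **Sideways force:** About 3–4 N of sideways force remained while pressing.

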